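# Put the chopping board away through the sprung flap

### The job

Put the loose wooden chopping board away in the board cabinet: push it lengthwise along the deck and through the sprung steel flap, the board itself holding the flap open, until it has dropped off the deck's edge and lies flat in the well under the clear roof, and the flap has swung fully shut behind it. Leave the pepper mill, bowl, mortar and tile stack where they stand.

Things in the scene. Friction and masses are not known exactly. Their poses are not given: they have to be found in the camera images.
- board: Rectangular wooden chopping board, loose, flat on the cabinet's deck: 180 mm long (its x), 100 wide (y), 18 thick (z), 0.15 to 0.31 kg. Origin: centre of its underside. It starts with its +x end (nose) towards the flap, turned up to 0.25 rad and up to 20 mm sideways from straight, its centre 190 to 215 mm before the hinge.
- cabinet: Fixed wooden cabinet. Origin: on the counter below the flap hinge, midway between the walls; +x inwards (pushing direction), z up. A deck (26 mm high, 210 wide, x = -338 to -26) leads to the flap; behind it a well with clear roof, its floor the counter itself. Side walls 92 high, 10 thick, inner faces at y = +-62, from x = -30 to the back wall at x = 180.
- sill (a point): Middle of the deck's inner edge, at cabinet x = -26, z = 26 mm; axes as the cabinet's. Pushed past it the board tips nose down (its rear end then rises, up to 35 mm) and, once its rear end is over the edge, drops into the well (centre then at cabinet x = 64 to 90). On the deck two flared cheeks, 26 mm high, guide it: gap about 180 mm at x = -80, 124 mm at x = -30.
- hinge (a point): Middle of the flap's hinge bar (4 mm radius, along y), at cabinet x = 0, z = 88 mm; axes as the cabinet's. The roof reaches from x = -2 to 190, its top at z = 96. In front of the bar all is open from above: fingers pointing straight down can go in between the walls as far as the bar, bending the flap back; that is far enough for the push.
- flap (a joint): Angle (rad) of the sprung steel flap, 118 mm wide, 62 from hinge to lower edge. 0 = shut: it slopes down and outwards, 22 deg from vertical, its lower edge just inside the deck's edge, 4.5 mm above deck level. Grows inwards to 1.9 at most; vertical at 0.38; about 1.2 lying on the board. Its spring (0.5 to 1 N at the edge) shuts it once neither board nor finger is in the way.
- mill: Wooden pepper mill, standing, 56 mm across, 180 mm high; bystander. Origin: centre of its underside.
- bowl: Dark wooden bowl, 130 mm across, 60 mm high; bystander. Origin: centre of its underside.
- mortar: Stone mortar (plain cup), 90 mm across, 75 mm high; bystander. Origin: centre of its underside.
- tiles: Stack of square tile coasters, one solid piece, 95 x 95 x 30 mm; bystander. Origin: centre of its underside.
Mind the look-alikes: they are no part of the job. Of the things that look like the board, the largest one is meant.

How it is judged:
On the way:
1. the board lies in the mouth with its nose past the hinge, and the flap is held open (x of board in the frame of cabinet between -0.08 and 0.04 m and y of board in the frame of cabinet between -0.04 and 0.04 m and z of board in the frame of cabinet below 0.06 m and value of joint flap above 0.7 rad), for 0.1 s.
At the end, for the whole second after the job is handed in: Board flat (0.08 rad) and at rest in the well, centre at cabinet x 60 to 100 mm, within 25 mm of the middle, under 10 mm above the floor; flap below 0.06 rad; mill upright (0.2 rad); mill, bowl, mortar and tiles within 30 mm of their places (x of board in the frame of cabinet between 0.06 and 0.1 m and y of board in the frame of cabinet between -0.025 and 0.025 m and z of board in the frame of cabinet below 0.01 m and angle between board's own z axis and vertical below 0.08 rad and value of joint flap below 0.06 rad and linear speed of board below 0.01 m/s and distance of each of mill, bowl, mortar, tiles from where it was at the start of the episode below 0.03 m and angle between mill's own z axis and vertical below 0.2 rad); the robot touches nothing.
It fails at once if the pepper mill is shoved or lifted more than 30 mm from its place (distance of mill from where it was at the start of the episode above 0.03 m).
It fails at once if the bowl is shoved or lifted more than 30 mm from its place (distance of bowl from where it was at the start of the episode above 0.03 m).
It fails at once if the mortar is shoved or lifted more than 30 mm from its place (distance of mortar from where it was at the start of the episode above 0.03 m).
It fails at once if the tile stack is shoved or lifted more than 30 mm from its place (distance of tiles from where it was at the start of the episode above 0.03 m).
It also fails if it takes over 45 s, if anything falls off the work surface, if the arm or the gripper's body presses on something with over 40 N, if the wrist force passes 120 N, or if a joint passes its speed limit or range.

### The arm

A 6-joint arm with a two-finger parallel gripper is mounted at the origin on the work surface. World frame = base frame: x ahead of the robot, y to its left, z up, the work surface at z = 0. Lengths are in m, angles in rad, forces in N, time in s.
With the tool pointing down it reaches from about 0.35 to 0.975 m from the base axis. Payload 4.9 kg.
Tool frame: the origin (TCP) lies on the front face of the gripper's body, between the roots of the fingers; the fingertips stand ctrl.finger_overhang ahead of it and the grasp point (between the pads) lies 54 mm ahead of it (ctrl.finger_overhang is the distance from the TCP to the fingertips, in m); z points along the fingers, y is the line along which they close (so a half turn about z gives the same grasp; the last joint's range is limited). The gripper opens to 85 mm and grips with 20 to 120 N. Pads are 22 mm wide; open, the fingers measure 114 mm over their backs; the gripper's body (76 mm by 85 mm) begins 54 mm behind the grasp point. The pads swing forward as they close: fully open they stand 13 mm farther back than shut.
Start: joints at [1.061, 0.053, 1.613, -0, 1.476, -0.119], TCP at [0.238, 0.578, 0.304] pointing down, gripper open.
Joint ranges: [-3.01, 3.01], [-1.01, 2.22], [0.06, 2.58], [-1.02, 4.17], [0.09, 2.62], [-3.14, 3.14]. Speed limits (rad/s): [2.57, 2.57, 3.14, 3.14, 3.14, 3.14].

### API

Orientations are given as a rotation vector (axis times angle).
In Python, from station import ctrl, vision gives the robot as it stands. The module is installed in compiled form; this text tells all that it offers.
- The arm moves only by the tool drive_tool, never from a script. Its argument "rows" is a list of rows, each a list of 2 entries, a list of its own where there are three numbers: the shift along the tool's x, y, z in m, then the turn about the tool's z in rad. A call has 1 to 10 rows; each row shifts and turns the commanded pose from where the row before left it, along the tool's axes as they then stand; what a row does not reach is not made up. A row lasts 1/10 s, in which the tool goes at most 50 mm and 8.59 degrees, less where a joint would pass 70% of its speed; a pose out of reach is approached as far as the arm can. A call with a gripper value outside its range is refused whole. "jaw" is the closure, from 0 (fully open) to 1 (shut), set as the call begins (left out, the last holds). The fingers move at their own pace and stop on an object; "grip_force" is the grip in N (left out, the last holds). Time passes only in rows, so rows that do not move let the fingers close. It gives the time, the measured TCP pose, the force, the opening and the grip force at its end, in the units of the state.
- ctrl.get_obs(): the state, without advancing time (a new reading comes with each control period).
- vision.get_image(name): name is "side" or "top"; returns a dict with "image" (400x640x3 uint8, blue, green, red), "vertical_fov" (degrees; the focal length in pixels is half the picture's height over the tangent of half this angle, whatever the lens; pixels are square), "cx", "cy" (the principal point, pixels), "R" (3x3) and "t" (3): a world point X has camera coordinates R X + t. Camera axes: x right, y down, z forward; pixel columns grow to the right and rows downward; lengths in m; the calibration is good to about 2 mm. A picture is of the moment at which its call begins. There is no depth.
- ctrl.finish_job(): hands the job in; it is judged then, once.
The state is a dict: "t": time; "q": joint angles; "dq": joint speeds; "effort": joint torques, N m; "tool_pos": TCP position; "tool_rot": TCP orientation; "contact_force": force on the tool from outside, world axes, zero at the start; "wrist_torque": the same for the moment, N m; "opening": finger opening in m; "grip_force": force on a finger pad.
Only numpy, scipy, OpenCV 4.12 (cv2) and the standard library are available. Lean on these libraries where they do the work, as an engineer would, in place of code of your own. Each camera call takes 0.05 s, during which the arm holds its last target. There are 200 camera calls.

## Working session

There is one attempt and no reset: what is moved stays moved. The work goes in short steps, Python scripts to look and compute and a tool call to move; the robot and the scene stay as the last step left them, time stands still between calls to the robot, and variables do not carry over. Pictures are saved under pics/ and viewed, at most 10 in all, crops included, and the job is handed in when it is done.

Besides the shell and the picture viewer there is one more tool, called after "Emit:" as name([rows], argument=value, ...), one row to a line, values as JSON. drive_tool: Moves the arm, as the interface text tells. Its arguments: {"type":"object","properties":{"rows":{"type":"array","items":{"type":"array"}},"jaw":{"type":"number"},"grip_force":{"type":"number"}},"required":["rows"]}

```bash
mkdir -p pics; python3 - <<'E'
from station import ctrl, vision
import cv2,json,numpy as np
for n in("top","side"):
    d=vision.get_image(n); cv2.imwrite(f"pics/{n}0.png",d["image"])
    print(n,d["vertical_fov"],d["cx"],d["cy"],np.round(d["R"],4).tolist(),np.round(d["t"],4).tolist())
o=ctrl.get_obs(); print(o["t"],o["tool_pos"],o["tool_rot"],o["contact_force"],o["opening"],ctrl.finger_overhang)
E
```

```text
top 50.90345221517617 312.1382673502596 198.49831839605372 [[0.0022, -0.9997, -0.0227], [-0.9967, -0.0003, -0.0816], [0.0816, 0.0228, -0.9964]] [0.018, 0.5485, 1.3882]
side 46.85083983865906 317.4665545875365 202.62485442074225 [[-0.8617, -0.5071, 0.0189], [-0.3698, 0.602, -0.7077], [0.3475, -0.6168, -0.7062]] [0.4626, 0.2582, 1.5841]
0.1 [0.23787376 0.57748631 0.30277087] [-6.09882391e-01 -3.08125859e+00  2.86552025e-03] [-0.46733122  0.73088336 -0.15854531] 0.08550379747233694 0.0726
```

View pics/top0.png

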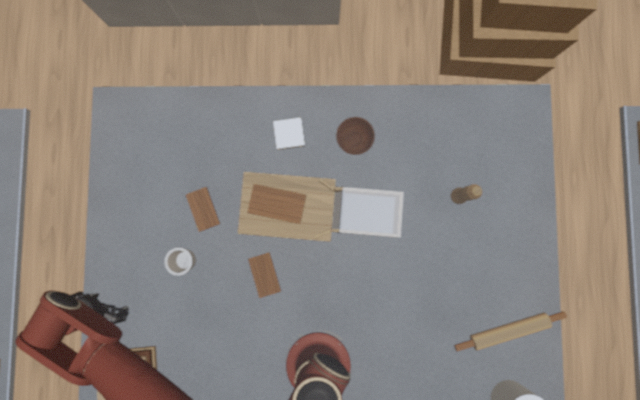

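View pics/side0.png

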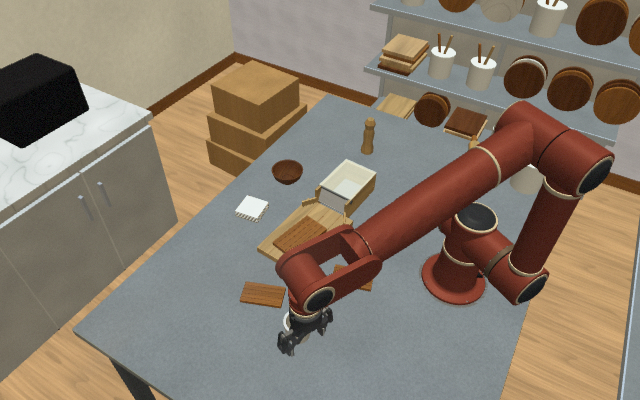

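Three brown boards show in the top view: (277,204) on the deck, and (203,209) and (265,275) on the counter. The one on the deck is the largest and lies nose to the flap, so it fits. I'll confirm it in an enlarged crop.

```bash
python3 - <<'E'
import cv2
im=cv2.imread("pics/top0.png")[160:250,230:415]
cv2.imwrite("pics/crop.png",cv2.resize(im,None,fx=4,fy=4,interpolation=cv2.INTER_CUBIC))
E
```

```text
(no output)
```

View pics/crop.png

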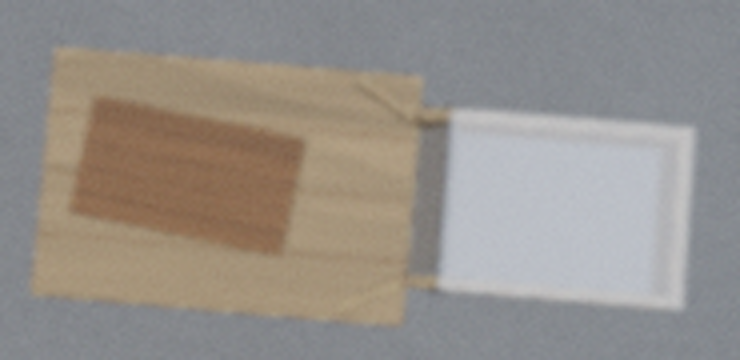

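The crop shows the board (crop corners (94,97),(305,139),(283,254),(71,212)) on the deck (corners (55,48),(423,76),(403,324),(33,294)). The roof is to the right, at (452,109)…(684,309).

```bash
cat > h.py <<'E'
import numpy as np
from station import ctrl, vision
def ray(d,u,v,z):
    f=200/np.tan(np.radians(d["vertical_fov"]/2)); R=np.array(d["R"]);t=np.array(d["t"])
    c=-R.T@t; w=R.T@np.array([(u-d["cx"])/f,(v-d["cy"])/f,1]); return c+w*(z-c[2])/w[2]
E
python3 - <<'E'
from h import *
d=vision.get_image("top")
np.set_printoptions(precision=4,suppress=True)
S={"deck":(.026,[(55,48),(423,76),(403,324),(33,294)]),"board":(.044,[(94,97),(305,139),(283,254),(71,212)]),"roof":(.096,[(452,109),(696,127),(684,309),(440,291)])}
P={}
for n,(z,c) in S.items():
    P[n]=p=np.array([ray(d,a/4+230-.4,b/4+160-.4,z)[:2] for a,b in c])
    m=(p[1]+p[2]-p[0]-p[3]); print(n,p.tolist(),"c",p.mean(0),"sides",np.linalg.norm(np.roll(p,-1,0)-p,axis=1),"yaw",np.arctan2(m[1],m[0]))
m=(P["deck"][1]+P["deck"][2]-P["deck"][0]-P["deck"][3]); m2=P["roof"].mean(0)-P["deck"].mean(0)
for a in (np.arctan2(m[1],m[0]),np.arctan2(m2[1],m2[0])):
    e=np.array([np.cos(a),np.sin(a)]);n=np.array([-e[1],e[0]])
    o1=P["deck"].mean(0)+.182*e; o2=P["roof"].mean(0)-.094*e
    q=P["board"].mean(0)-(o1+o2)/2
    print("yaw",a,"origins",o1,o2,"board in cab",q@e,q@n)
o=ctrl.get_obs(); from scipy.spatial.transform import Rotation as Ro
print(Ro.from_rotvec(o["tool_rot"]).as_matrix(),o["tool_pos"])
for n,uv,z in(("mill",(460,197),0),("bowl",(356,136),.06),("mortar",(178,262),.075),("tiles",(289,133),.03)): print(n,ray(d,*uv,z))
E
```

```text
deck [[0.6393649175160339, 0.2513766468928832], [0.6153018237119463, -0.059187439111375695], [0.40805577415171973, -0.04213195173503671], [0.4321816369754659, 0.26658827200703133]] c [0.5237 0.1042] sides [0.3115 0.2079 0.3097 0.2077] yaw -1.6484537874431016
board [[0.5955828833373716, 0.2147708270281819], [0.5605285072971846, 0.03907166970367586], [0.465468739101991, 0.05686732712765083], [0.49986901402358563, 0.2325518661224007]] c [0.5304 0.1358] sides [0.1792 0.0967 0.179  0.0974] yaw -1.765941287083821
roof [[0.5797481852857388, -0.07990858850576853], [0.5653410959936628, -0.27300609971977363], [0.4216310091282819, -0.2613949048508719], [0.4353164644904275, -0.06991602148810597]] c [ 0.5005 -0.1711] sides [0.1936 0.1442 0.192  0.1448] yaw -1.6437148340671155
yaw -1.6484537874431016 origins [ 0.5096 -0.0773] [ 0.5078 -0.0773] board in cab -0.21416821564970506 0.0050583644523235875
yaw -1.6549551709083572 origins [ 0.5084 -0.0772] [ 0.5084 -0.0774] board in cab -0.2141975054637509 0.003951936519420614
[[-0.9246  0.3809 -0.0008]
 [ 0.3809  0.9246 -0.0014]
 [ 0.0002 -0.0016 -1.    ]] [0.2379 0.5776 0.303 ]
mill [ 0.5556 -0.4814  0.    ]
bowl [ 0.7525 -0.1265  0.06  ]
mortar [0.3392 0.4486 0.075 ]
tiles [0.7705 0.0974 0.03  ]
```

Cabinet origin is about (0.5085,-0.0773) with yaw -1.652. The board is at cabinet (-214,+4) mm, turned -0.11 rad, and its sides measure 179 x 97 mm, so the calibration holds. First I'll turn the tool so its y runs along cabinet y, with the jaw half closed.

Emit:
drive_tool([
  [[0,0,0],0.14],
  [[0,0,0],0.14],
  [[0,0,0],0.14],
  [[0,0,0],0.14],
  [[0,0,0],0.14],
  [[0,0,0],0.14],
  [[0,0,0],0.14],
  [[0,0,0],0.14],
  [[0,0,0],0.14],
  [[0,0,0],0],
], jaw=0.45)

```text
t: 1.15
tool_pos: [0.238, 0.5777, 0.3034]
tool_rot: [2.308, 2.131, -0.001]
contact_force: [0.6, -0.5, -0.3]
opening: 0.0475
grip_force: 0.0
```

Emit:
drive_tool([
  [[-0.029,0.032,0],0],
  [[-0.029,0.032,0],0],
  [[-0.029,0.032,0],0],
  [[-0.029,0.032,0],0],
  [[-0.029,0.032,0],0],
  [[-0.029,0.032,0],0],
  [[-0.029,0.032,0],0],
  [[-0.029,0.032,0],0],
  [[-0.029,0.032,0],0],
  [[-0.02,0.032,0],0],
])

```text
t: 2.15
tool_pos: [0.5355, 0.2702, 0.3038]
tool_rot: [2.306, 2.134, -0.0]
contact_force: [-0.0, -0.3, 0.7]
opening: 0.047
grip_force: 0.0
```

```bash
cat >> h.py <<'E'
from scipy.spatial.transform import Rotation as Ro
def rep():
    o=ctrl.get_obs(); M=Ro.from_rotvec(o["tool_rot"]).as_matrix(); a=-1.652
    e=np.array([np.cos(a),np.sin(a)]);n=np.array([-e[1],e[0]]); p=o["tool_pos"][:2]-[.5085,-.0773]
    F=np.array(o["contact_force"])
    print("t",o["t"],"cab",np.round([p@e,p@n,o["tool_pos"][2]],4),"toolx yaw err",round(np.arctan2(M[1,0],M[0,0])-(a+np.pi),4),"tilt",np.round(M[:2,2],4),"F",np.round([F[:2]@e,F[:2]@n,F[2]],2),"open",round(o["opening"],4),ctrl.finger_overhang)
E
python3 -c "from h import *;rep()"
```

```text
t 2.15 cab [-0.3486 -0.0012  0.3038] toolx yaw err 0.0036 tilt [-0.0001 -0.0002] F [ 0.32 -0.01  0.69] open 0.047 0.0726
```

Emit:
drive_tool([
  [[0,0.004,0.03],0],
  [[0,0,0.03],0],
  [[0,0,0.03],0],
  [[0,0,0.03],0],
  [[0,0,0.03],0],
  [[0,0,0.028],0],
  [[0,0,0],0],
])

```text
t: 2.85
tool_pos: [0.5355, 0.2707, 0.1207]
tool_rot: [-2.303, -2.131, 0.014]
contact_force: [-1.6, -0.1, 0.4]
opening: 0.0468
grip_force: 0.0
```

```bash
python3 - <<'E'
from h import *
import cv2
rep()
d=vision.get_image("side")["image"];d2=vision.get_image("top")["image"]
a=cv2.resize(d[170:290,230:390],None,fx=5,fy=4.95,interpolation=cv2.INTER_CUBIC)
cv2.imwrite("pics/s1.png",a); cv2.imwrite("pics/t1.png",d2)
E
```

```text
t 2.85 cab [-0.349  -0.0013  0.1207] toolx yaw err 0.0038 tilt [-0.0092 -0.0033] F [ 0.23 -1.54  0.37] open 0.0468 0.0726
```

View pics/s1.png

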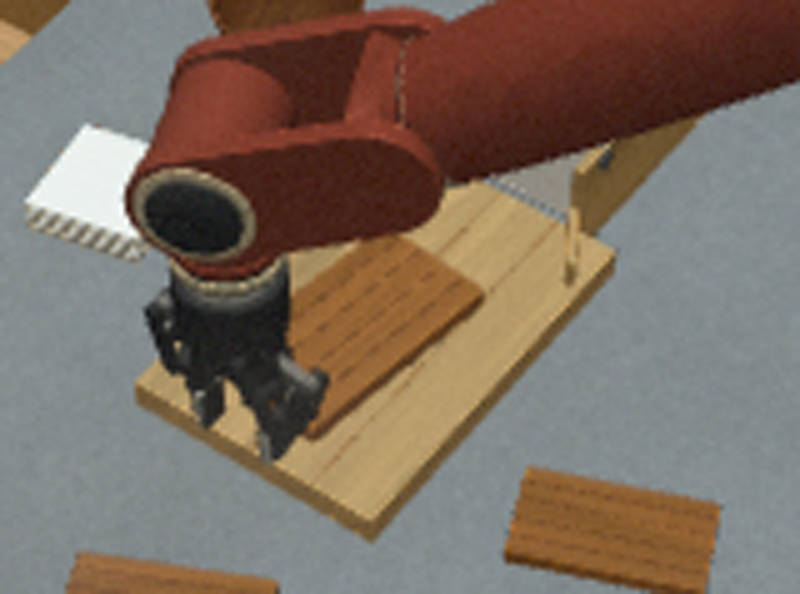

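The side crop shows the half-open fingers, tips at about full-frame px (283.6,262) and (271,255), just behind the board and above the deck end. Next I'll settle the arm and check tip height by projection.

Emit:
drive_tool([
  [[0,0,0],0],
  [[0,0,0],0],
  [[0,0,0],0],
])

```text
t: 3.25
tool_pos: [0.5395, 0.2722, 0.1277]
tool_rot: [2.307, 2.131, 0.004]
contact_force: [0.4, -0.3, -0.1]
opening: 0.047
grip_force: 0.0
```

```bash
python3 - <<'E'
from h import *
rep()
d=vision.get_image("side"); f=200/np.tan(np.radians(d["vertical_fov"]/2))
o=ctrl.get_obs();M=Ro.from_rotvec(o["tool_rot"]).as_matrix()
for h in (.06,.0726,.0856):
  for s in(-.03,.03):
    c=np.array(d["R"])@(o["tool_pos"]+M@[0,s,h])+d["t"]; print(h,s,c[:2]/c[2]*f+[d["cx"],d["cy"]])
E
```

```text
t 3.25 cab [-0.3509  0.0025  0.1277] toolx yaw err 0.0016 tilt [0.0028 0.001 ] F [ 0.3   0.38 -0.09] open 0.047 0.0726
0.06 -0.03 [283.30119826 258.66259388]
0.06 0.03 [269.35710958 250.43425083]
0.0726 -0.03 [283.41784286 260.99033221]
0.0726 0.03 [269.55072631 252.7735443 ]
0.0856 -0.03 [283.53679727 263.36416499]
0.0856 0.03 [269.74821157 255.1595775 ]
```

Emit:
drive_tool([
  [[0,0,0.005],0],
  [[0,0,0.005],0],
  [[0,0,0.005],0],
  [[0,0,0.005],0],
  [[0,0,0.003],0],
  [[0,0,0],0],
  [[0,0,0],0],
  [[0,0,0],0],
])

```text
t: 4.1
tool_pos: [0.5388, 0.2719, 0.1032]
tool_rot: [2.308, 2.131, 0.001]
contact_force: [0.5, -0.1, 0.0]
opening: 0.0471
grip_force: 0.0
```

```bash
python3 -c "from h import *;rep()"
```

```text
t 4.1 cab [-0.3505  0.0019  0.1032] toolx yaw err 0.0012 tilt [0.0005 0.0002] F [0.02 0.5  0.02] open 0.0471 0.0726
```

No deck contact at TCP z 0.103. I'll push along tool -x.

Emit:
drive_tool([
  [[-0.008,0,0],0],
  [[-0.008,0,0],0],
  [[-0.008,0,0],0],
  [[-0.008,0,0],0],
  [[-0.008,0,0],0],
  [[-0.008,0,0],0],
  [[-0.008,0,0],0],
  [[-0.008,0,0],0],
  [[-0.008,0,0],0],
  [[-0.008,0,0],0],
])

```text
t: 5.1
tool_pos: [0.5322, 0.1915, 0.103]
tool_rot: [2.308, 2.131, 0.0]
contact_force: [-0.2, 1.1, -0.0]
opening: 0.0473
grip_force: 0.7
```

```bash
python3 - <<'E'
from h import *
import cv2
rep()
d2=vision.get_image("top")["image"];d=vision.get_image("side")["image"]
a=cv2.resize(d2[150:260,230:415],None,fx=4,fy=4,interpolation=cv2.INTER_CUBIC)
cv2.imwrite("pics/t2.png",a);cv2.imwrite("pics/s2.png",d)
E
```

```text
t 5.1 cab [-0.2698  0.0018  0.103 ] toolx yaw err 0.0013 tilt [ 0.0003 -0.    ] F [-1.07 -0.28 -0.02] open 0.0473 0.0726
```

View pics/t2.png

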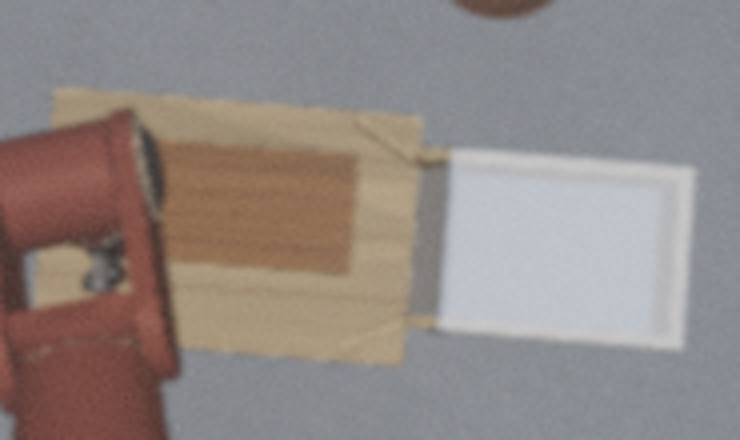

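The board has squared up flush to the fingers: nose edge (357,155)–(348,273) in the crop. It looks offset to +y, so I'll measure that.

```bash
python3 - <<'E'
from h import *
d=vision.get_image("top"); a=-1.652
e=np.array([np.cos(a),np.sin(a)]);n=np.array([-e[1],e[0]])
for nm,z,c in(("nose",.044,[(357,155),(348,273)]),("side",.044,[(170,144),(175,262)]),("deckend",.026,[(423,116),(403,364)]),("rooffront",.096,[(452,149),(440,331)])):
  for u,v in c:
    p=ray(d,u/4+229.6,v/4+149.6,z)[:2]-[.5085,-.0773]; print(nm,np.round([p@e,p@n],4))
E
```

```text
nose [-0.079   0.0658]
nose [-0.0783 -0.0321]
side [-0.2345  0.0624]
side [-0.2214 -0.0349]
deckend [-0.0267  0.105 ]
deckend [-0.0269 -0.103 ]
rooffront [-0.0032  0.0712]
rooffront [-0.0014 -0.0735]
```

The board is 16 mm towards +y and nearly straight. I'll steer the nose over by turning the tool slightly while pushing.

Emit:
drive_tool([
  [[-0.004,0,0],0.025],
  [[-0.004,0,0],0.025],
  [[-0.004,0,0],0.025],
  [[-0.004,0,0],0.025],
  [[-0.006,0,0],0],
  [[-0.006,0,0],0],
  [[-0.006,0,0],0],
  [[-0.006,0,0],0],
  [[-0.006,0,0],0],
  [[-0.004,0,0],0],
])

```text
t: 6.25
tool_pos: [0.5241, 0.1423, 0.1029]
tool_rot: [-2.412, -2.012, -0.0]
contact_force: [0.2, 1.9, 0.8]
opening: 0.047
grip_force: 1.0
```

```bash
python3 - <<'E'
from h import *
import cv2
rep()
d2=vision.get_image("top")["image"];d=vision.get_image("side")["image"]
a=cv2.resize(d2[150:260,230:415],None,fx=4,fy=4,interpolation=cv2.INTER_CUBIC)
cv2.imwrite("pics/t3.png",a);cv2.imwrite("pics/s3.png",d)
E
```

```text
t 6.25 cab [-0.2201 -0.0022  0.1029] toolx yaw err -0.0992 tilt [0.     0.0002] F [-1.86  0.05  0.79] open 0.047 0.0726
```

View pics/t3.png

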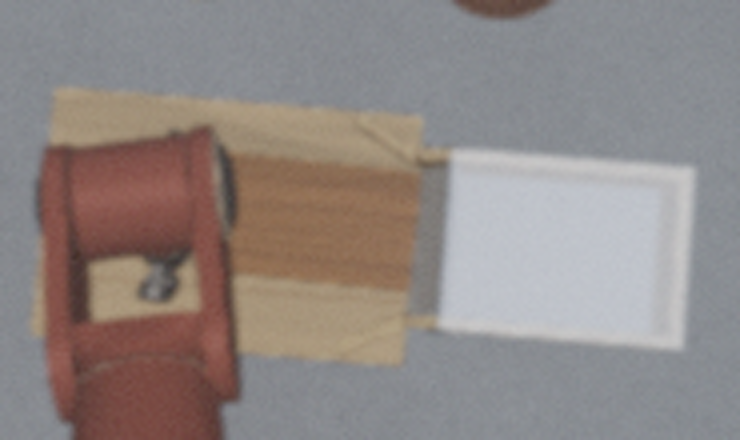

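The nose is now at the deck edge, (422,170)–(408,291), about 8 mm off the middle and inside the cheeks. Continuing through the flap.

Emit:
drive_tool([
  [[-0.006,0,0],0],
  [[-0.006,0,0],0],
  [[-0.006,0,0],0],
  [[-0.006,0,0],0],
  [[-0.006,0,0],0],
  [[-0.006,0,0],-0.01],
  [[-0.006,0,0],-0.01],
  [[-0.006,0,0],-0.01],
  [[-0.006,0,0],-0.01],
  [[-0.006,0,0],-0.01],
])

```text
t: 7.35
tool_pos: [0.514, 0.0832, 0.1029]
tool_rot: [-2.36, -2.073, -0.0]
contact_force: [0.4, 2.3, 0.3]
opening: 0.0469
grip_force: 1.4
```

```bash
python3 -c "from h import *;rep()"
```

```text
t 7.35 cab [-0.1604 -0.0075  0.1029] toolx yaw err -0.048 tilt [0.     0.0001] F [-2.31  0.16  0.28] open 0.0469 0.0726
```

Emit:
drive_tool([
  [[-0.006,0,0],-0.01],
  [[-0.006,0,0],-0.01],
  [[-0.006,0,0],-0.01],
  [[-0.006,0,0],-0.01],
  [[-0.006,0,0],-0.01],
  [[-0.006,0,0],0],
  [[-0.006,0,0],0],
  [[-0.006,0,0],0],
  [[-0.006,0,0],0],
  [[0,0,0],0],
])

```text
t: 8.35
tool_pos: [0.5088, 0.0289, 0.1029]
tool_rot: [2.308, 2.13, -0.002]
contact_force: [0.0, -0.2, -0.5]
opening: 0.0475
grip_force: 0.0
```

```bash
python3 - <<'E'
from h import *
import cv2
rep()
d2=vision.get_image("top")["image"];d=vision.get_image("side")["image"]
a=cv2.resize(d2[160:250,230:415],None,fx=4,fy=3.3,interpolation=cv2.INTER_CUBIC)
b=cv2.resize(d[140:285,200:385],None,fx=4,fy=4,interpolation=cv2.INTER_CUBIC)[:300]
cv2.imwrite("pics/t4.png",np.vstack([a,b]))
E
```

```text
t 8.35 cab [-0.1058 -0.0083  0.1029] toolx yaw err 0.0007 tilt [-0.     -0.0015] F [ 0.18  0.02 -0.55] open 0.0475 0.0726
```

View pics/t4.png

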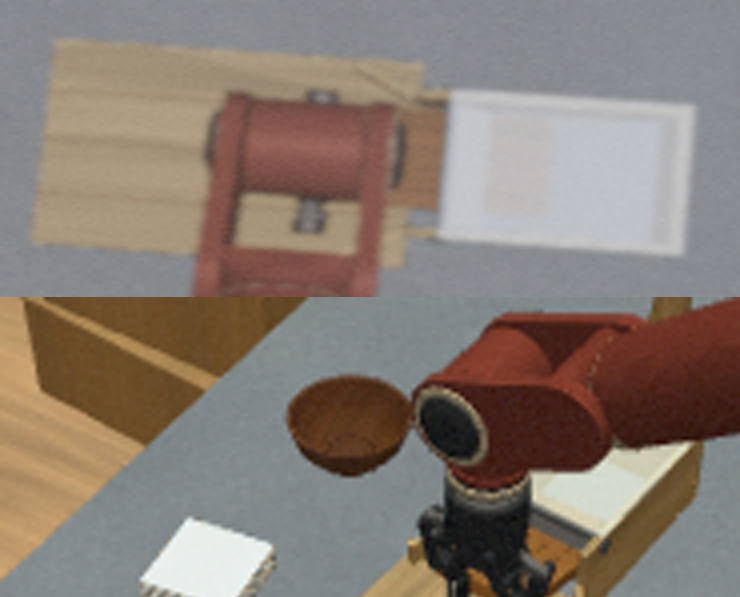

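The board is in the mouth. The flap lies on it and the nose shows under the roof at crop x≈550. Pushing on.

Emit:
drive_tool([
  [[-0.005,0,0],0],
  [[-0.005,0,0],0],
  [[-0.005,0,0],0],
  [[-0.005,0,0],0],
  [[-0.005,0,0],0],
  [[-0.005,0,0],0],
  [[-0.005,0,0],0],
  [[-0.005,0,0],0],
  [[0,0,0],0],
])

```text
t: 9.35
tool_pos: [0.5056, -0.0106, 0.1029]
tool_rot: [2.309, 2.13, -0.0]
contact_force: [1.2, 1.7, -0.8]
opening: 0.0471
grip_force: 0.7
```

```bash
python3 -c "from h import *;rep()"
```

```text
t 9.35 cab [-0.0662 -0.0083  0.1029] toolx yaw err 0.0005 tilt [-0.     -0.0003] F [-1.81  1.05 -0.79] open 0.0471 0.0726
```

Emit:
drive_tool([
  [[-0.005,0.001,0],0],
  [[-0.005,0.001,0],0],
  [[-0.005,0.001,0],0],
  [[-0.005,0.001,0],0],
  [[-0.005,0.001,0],0],
  [[-0.005,0.001,0],0],
  [[-0.004,0,0],0],
  [[0,0,0],0],
  [[0,0,0],0],
])

```text
t: 10.25
tool_pos: [0.5093, -0.0446, 0.1031]
tool_rot: [2.308, 2.13, 0.001]
contact_force: [0.5, 1.6, -1.1]
opening: 0.047
grip_force: 0.8
```

```bash
python3 - <<'E'
from h import *
import cv2
rep()
d2=vision.get_image("top")["image"];d=vision.get_image("side")["image"]
a=cv2.resize(d2[160:250,230:415],None,fx=4,fy=3.3,interpolation=cv2.INTER_CUBIC)
b=cv2.resize(d[140:285,200:385],None,fx=4,fy=4,interpolation=cv2.INTER_CUBIC)[:300]
cv2.imwrite("pics/t5.png",np.vstack([a,b]))
E
```

```text
t 10.25 cab [-0.0326 -0.0019  0.1031] toolx yaw err 0.0011 tilt [ 0.0012 -0.0007] F [-1.67  0.35 -1.14] open 0.047 0.0726
```

View pics/t5.png

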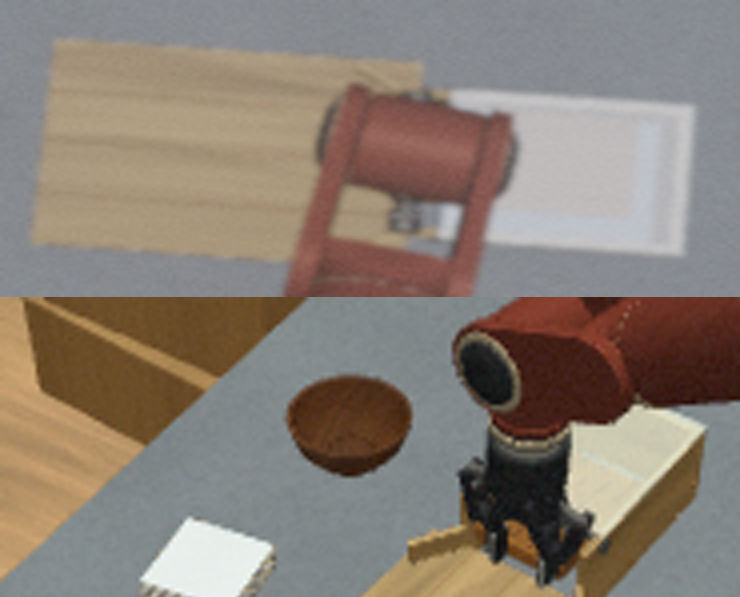

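The rear end is still at the fingers around the edge, with the nose at crop x≈633. A bit more push.

Emit:
drive_tool([
  [[-0.003,0,0],0],
  [[-0.003,0,0],0],
  [[-0.003,0,0],0],
  [[-0.003,0,0],0],
  [[0,0,0],0],
  [[0,0,0],0],
])

```text
t: 10.95
tool_pos: [0.5081, -0.0562, 0.103]
tool_rot: [2.308, 2.131, 0.001]
contact_force: [0.2, 3.4, -0.1]
opening: 0.0467
grip_force: 0.3
```

```bash
python3 -c "from h import *;rep()"
```

```text
t 10.95 cab [-0.021  -0.0021  0.103 ] toolx yaw err 0.0012 tilt [0.0005 0.0003] F [-3.42 -0.1  -0.1 ] open 0.0467 0.0726
```

Emit:
drive_tool([
  [[0.006,0,0],0],
  [[0.006,0,0],0],
  [[0.01,0,0],0],
  [[0.015,0,0],0],
  [[0.02,0,-0.01],0],
  [[0.02,0,-0.03],0],
  [[0.03,0,-0.03],0],
  [[0.04,0,-0.03],0],
  [[0.04,0,-0.03],0],
  [[0.04,0,-0.03],0],
])

```text
t: 11.95
tool_pos: [0.5254, 0.1725, 0.2642]
tool_rot: [2.308, 2.131, 0.0]
contact_force: [2.3, 0.3, 0.4]
opening: 0.047
grip_force: 0.0
```

```bash
python3 - <<'E'
from h import *
import cv2
rep()
d2=vision.get_image("top")["image"];d=vision.get_image("side")["image"]
a=cv2.resize(d2[185:250,320:415],None,fx=5,fy=5,interpolation=cv2.INTER_CUBIC)
b=cv2.resize(d[150:225,295:390],None,fx=5,fy=5,interpolation=cv2.INTER_CUBIC)[:275]
cv2.imwrite("pics/t6.png",np.vstack([a,b])[:600])
E
```

```text
t 11.95 cab [-0.2504 -0.0034  0.2642] toolx yaw err 0.0017 tilt [ 0.0002 -0.0001] F [-0.47  2.22  0.4 ] open 0.047 0.0726
```

View pics/t6.png

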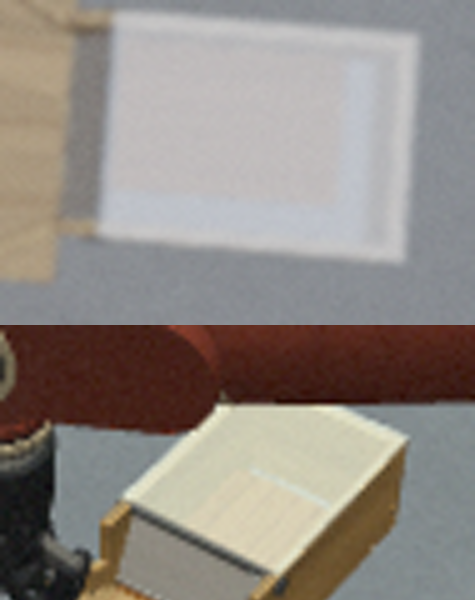

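The flap appears shut, with steel across the mouth in both views. The board lies under the roof, nose edge at crop (345,53)–(333,205). I'll check its position numerically at z = 18 mm.

```bash
python3 - <<'E'
from h import *
rep()
d=vision.get_image("top"); a=-1.652
e=np.array([np.cos(a),np.sin(a)]);n=np.array([-e[1],e[0]])
for u,v in[(345,53),(333,205),(118,190)]:
    p=ray(d,u/5+319.6,v/5+184.6,.018)[:2]-[.5085,-.0773]; print(np.round([p@e,p@n],4))
E
```

```text
t 12.05 cab [-0.2531 -0.0013  0.2688] toolx yaw err 0.0072 tilt [0.0096 0.0031] F [0.43 1.15 0.54] open 0.0471 0.0726
[0.1559 0.0644]
[ 0.1549 -0.0378]
[ 0.0113 -0.0397]
```

```bash
python3 - <<'E'
from h import *
import cv2
now=vision.get_image("top")["image"].astype(int); old=cv2.imread("pics/top0.png").astype(int)
D=abs(now-old).mean(2)
for nm,(u0,u1,v0,v1) in dict(flap=(335,340,195,228),mill=(445,485,180,208),bowl=(333,378,114,157),mortar=(160,196,244,280),tiles=(270,308,114,152),counter=(420,440,230,260)).items(): print(nm,D[v0:v1,u0:u1].mean().round(2),D[v0:v1,u0:u1].max())
s=vision.get_image("side")["image"]; s0=cv2.imread("pics/side0.png")
cv2.imwrite("pics/fin.png",np.hstack([cv2.resize(x[165:225,305:355],None,fx=8,fy=8,interpolation=cv2.INTER_CUBIC) for x in(s0,s)]))
E
```

```text
flap 3.28 9.0
mill 3.36 11.333333333333334
bowl 3.27 13.666666666666666
mortar 3.21 10.0
tiles 3.5 9.0
counter 3.31 10.333333333333334
```

View pics/fin.png

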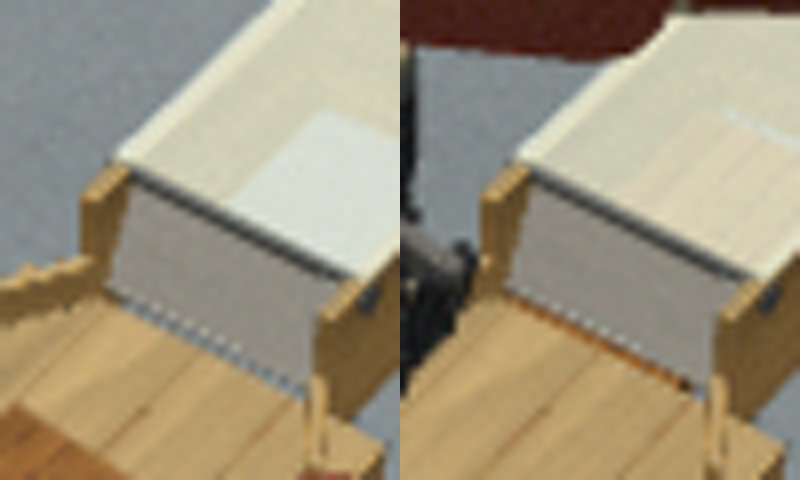

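The flap is the same as at the start (px (335-340,195-228) unchanged). The board's top shows below deck level through the slit, and the bystanders haven't moved. Handing in.

```bash
python3 -c "
from station import ctrl
print(ctrl.finish_job())"
```

```text
the job is handed in; nothing more can be done
None
```

The job is handed in; no verdict came back. By the final pictures, the board lies flat in the well (centre about cabinet x 65 mm, 13 mm off the middle), the flap is shut, the mill, bowl, mortar and tiles have not moved, and the arm is clear of everything.

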